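# Set up the still life for the painting class

## Robot

A 6-joint arm with a two-finger parallel gripper is mounted at the origin on the work surface. World frame = base frame: x ahead of the robot, y to its left, z up, the work surface at z = 0. Lengths are in mm, angles in rad, forces in N, time in s.
With the tool pointing down it reaches from about 275 to 750 mm from the base axis. Payload 10.2 kg.
Tool frame: the origin (TCP) lies at the very end of the fingers, on their centre line; the grasp point (between the pads) lies 19 mm behind it; z points along the fingers, y is the direction in which the jaws open and shut (so a half turn about z gives the same grasp; the last joint's range is limited). The gripper opens to 85 mm and grips with 20 to 120 N. Pads are 22 mm wide; open, the fingers measure 114 mm over their backs; the gripper's body (76 mm by 85 mm) begins 54 mm behind the grasp point. The pads swing forward as they close: fully open they stand 13 mm farther back than shut.
Start: joints at [-1.437, 0.313, 1.498, -0, 1.331, -0.223], TCP at [183.358, -491.946, 231.294] pointing down, gripper open.
Joint ranges: [-2.94, 2.94], [-0.97, 2.17], [0.19, 2.56], [-1.23, 4.37], [0.02, 3.11], [-2.88, 2.88]. Speed limits (rad/s): [2.39, 2.39, 3.01, 3.14, 3.14, 3.14].

## Interface

Orientations are given as a unit quaternion [w, x, y, z].
In Python, from rig import readout, cams, finish_job gives the robot as it stands. The module is installed in compiled form; this text tells all that it offers.
- The arm moves only by the tool carry_out, never from a script. Its argument "steps" is one flat list of numbers, 7 for each row, row after row: the shift along the tool's x, y, z in cm, then the turn, a rotation vector about the tool's x, y, z in units of 5 degrees (1.0 is 5 degrees), then the opening, from -1 (shut) to 1 (fully open), so that 0 is half open. In form: [x, y, z, ax, ay, az, hand, x, y, z, ax, ay, az, hand, ...]. A call has 1 to 20 rows; each row shifts and turns the commanded pose from where the row before left it, along the tool's axes as they then stand; what a row does not reach is not made up. A row lasts 1/12 s, in which the tool goes at most 41.7 mm and 7.16 degrees, less where a joint would pass 70% of its speed; a pose out of reach is approached as far as the arm can. A call with a gripper value outside its range is refused whole. The fingers move at their own pace and stop on an object; "grip_force" is the grip in N (left out, the last holds). Time passes only in rows, so rows that do not move let the fingers close. It gives the time, the measured TCP pose, the force and the opening at its end, in the units of the state.
- readout.sense(): the state, without advancing time (a new reading comes with each control period).
- cams.capture(name): name is "scene" or "top"; returns the picture (384x512x3 uint8, red, green, blue); there is no depth.
- cams.calibration(name): a dict with "fx", "fy", "cx", "cy" (pixels), "k1" (the pictures are not rectified: a ray, as slopes to the right and down, at radius r is drawn at 1 + k1 r^2 times it, then the intrinsics apply), "R" (3x3) and "t" (3): a world point X has camera coordinates R X + t. Camera axes: x right, y down, z forward; pixel columns grow to the right and rows downward; lengths in mm; the calibration is good to about 2 mm. A picture is of the moment at which its call begins. calibration takes no time and is no camera call.
- finish_job(): hands the job in, once; it reports no verdict.
The state is a dict: "time_s": time; "joints": joint angles; "dq": joint speeds; "tau": joint torques, N m; "eef_pos": TCP position; "ee_rot": TCP orientation; "force": force on the tool from outside, world axes, zero at the start; "wrist_torque": the same for the moment, N m; "grip_width": opening from 0.0 (shut) to 1.0 (fully open).
Only numpy, scipy, OpenCV 4.12 (cv2) and the standard library are available. Lean on these libraries where they do the work, as an engineer would, in place of code of your own. Each camera call takes 0.05 s, during which the arm holds its last target.

## Task

Set up the still life on the grey display board, as the painters see it from the robot's side: stand the plaster drum in the middle of the square wooden plinth, with the wooden pear upright in the middle of the drum's top, and stand the white cup on the board midway between the plinth and the blue vase. Then stand the amber jar on the board straight behind the cup (on the side away from the robot, square to the row of plinth, cup and vase), leaving a gap of about 2 cm between the two. Everything stands upright, and the glue bottle and the tape roll stay where they are.

Things in the scene. Friction and masses are not known exactly. Their poses are not given: they have to be found in the camera images.
- drum: Loose solid plaster cylinder, off-white, upright, diameter 64 mm, height 45 mm, about 0.3 kg. Origin: centre of its underside, z up along its axis.
- pear: Loose turned wooden pear, standing upright: flat foot 36 mm across, widest (54 mm) from 20 to 34 mm above the foot, narrowing above that to a rounded top at 66 mm, with a thin dark stem to 73 mm; about 0.12 kg. Origin: centre of its underside, z up along its axis.
- cup: Loose white ceramic cup without a handle, open at the top, outer diameter 66 mm (58 mm at the foot, full width from 12 mm up), height 80 mm, wall 4 mm, about 0.22 kg, standing upright. Origin: centre of its underside, z up along its axis.
- jar: Loose amber glass jar with a steel lid, standing upright, diameter 56 mm, height 85 mm, about 0.2 kg. Origin: centre of its underside, z up along its axis.
- board: Fixed grey board flat on the table, 200 mm deep, 410 mm long (across the robot's view, turned up to 0.2 rad), 6 mm thick. Origin: on its underside, midway between plinth and vase, 75 mm from the near long edge, 125 mm from the far one. x points away from the robot (behind), square to the long edges; y left; z up. Plinth and vase stand at x = 0, y = +140 and -140 mm, either way round.
- plinth: Fixed square block of dark wood, 90 x 90 mm, 50 mm high, standing on the board at one end of it, turned by some angle. Origin: centre of its underside (6 mm above the table), x and y square to its sides, z up.
- vase: Fixed blue ceramic vase, 160 mm high, 90 mm across at its widest, standing on the board at the other end from the plinth. Not to be moved. Origin: centre of its underside (6 mm above the table), z up.
- glue: Loose white plastic glue bottle with a red cap, diameter 56 mm, height 150 mm; a bystander, to be left alone. Origin: centre of its underside, z up along its axis.
- tape: Loose paper tape roll lying flat, outer diameter 70 mm, hole 52 mm, height 25 mm; a bystander, to be left alone. Origin: centre of its underside, z up along its axis.
Things that resemble listed ones, but are neither listed nor needed, are in the scene too. Leave any turquoise look-alike of the drum alone.

How it is judged (in metres and radians):
At the end, for the whole second after the job is handed in: Upright and at rest: drum on plinth and pear on drum, each centred to 12 mm; cup on the board within 15 mm (each way) of midway; jar on the board behind it, 8 to 32 mm gap, within 15 mm of the board's middle line. Glue and tape within 20 mm of their starts (horizontal distance between drum and plinth below 0.012 m and z of drum in the frame of plinth between 0.046 and 0.054 m and horizontal distance between pear and drum below 0.012 m and z of pear in the frame of drum between 0.041 and 0.049 m and x of cup in the frame of board between -0.015 and 0.015 m and y of cup in the frame of board between -0.015 and 0.015 m and z of cup in the frame of board between 0.002 and 0.01 m and horizontal distance between jar and cup between 0.069 and 0.093 m and y of jar in the frame of board between -0.015 and 0.015 m and x of jar in the frame of board above 0.04 m and z of jar in the frame of board between 0.002 and 0.01 m and angle between each of drum, pear, cup, jar's own z axis and vertical below 0.1 rad and linear speed of each of drum, pear, cup, jar below 0.02 m/s and angular speed of each of drum, pear, cup, jar below 0.2 rad/s and distance of each of glue, tape from where it was at the start of the episode below 0.02 m); the robot touches nothing.
It fails at once if the glue bottle or the tape roll is shifted by more than 20 mm or tipped (distance of any of glue, tape from where it was at the start of the episode above 0.02 m or angle between any of glue, tape's own z axis and vertical above 0.3 rad).
It also fails if it takes over 99 s, if anything falls off the work surface, if the arm or the gripper's body presses on something with over 40 N, if the wrist force passes 120 N, or if a joint passes its speed limit or range.

## Working session

There is one attempt and no reset: what is moved stays moved. The work goes in short steps, Python scripts to look and compute and a tool call to move; the robot and the scene stay as the last step left them, time stands still between calls to the robot, and variables do not carry over. Pictures are saved under pics/ and viewed, and the job is handed in when it is done.

Besides the shell and the picture viewer there is one more tool, called after "Emit:" in YAML: its name, and indented under it one key for each argument. carry_out: Moves the arm, as the interface text tells. Its arguments: {"type":"object","properties":{"steps":{"type":"array","items":{"type":"number"}},"grip_force":{"type":"number"}},"required":["steps"]}

```bash
mkdir -p pics
python3 - <<'E'
from rig import readout,cams
import cv2,json
print(readout.sense())
for n in("scene","top"):
    im=cams.capture(n); cv2.imwrite(f"pics/{n}0.png",cv2.resize(im[:,:,::-1],(800,600),interpolation=cv2.INTER_CUBIC)); cv2.imwrite(f"pics/{n}0raw.png",im[:,:,::-1])
    print(n,cams.calibration(n))
E
```

```text
{'time_s': 0.0, 'joints': array([-1.43740263e+00,  3.13429464e-01,  1.49842578e+00, -5.61356213e-06,
        1.33100059e+00, -2.23414156e-01]), 'dq': array([ 4.13837493e-04,  1.47339688e-03,  8.41668377e-04, -1.00607791e-04,
       -2.80807701e-05, -9.71117367e-04]), 'tau': array([ 2.71525607e-05, -4.12265432e+01, -2.59744996e+01, -1.23145710e-04,
        4.15379312e-03,  3.01195549e-07]), 'eef_pos': array([ 183.32027569, -491.68314186,  230.74983872]), 'ee_rot': array([-6.31075875e-04,  9.84127869e-01,  1.77459681e-01,  2.56952563e-05]), 'force': array([ 0.69233754, -0.83646689,  0.20972238]), 'wrist_torque': array([-0.0029631 ,  0.02303079, -0.07683263]), 'grip_width': 0.9984404558063236}
scene {'fx': 354.25265171247605, 'fy': 354.25265171247605, 'cx': 256.4116907109311, 'cy': 194.30623507346473, 'k1': -0.013783788228291067, 'R': array([[-0.68407384,  0.72938716,  0.00611055],
       [ 0.38263026,  0.36596628, -0.8483294 ],
       [-0.62099683, -0.57798187, -0.52943356]]), 't': array([ 359.76553306, -171.88158367, 1392.85489083])}
top {'fx': 466.6330067215886, 'fy': 466.6330067215886, 'cx': 260.0739579044051, 'cy': 194.86352373610453, 'k1': -0.07105809026264012, 'R': array([[ 0.00669702, -0.99997431,  0.00255488],
       [-0.9905991 , -0.00698328, -0.13661863],
       [ 0.13663296, -0.00161592, -0.99062042]]), 't': array([ -19.73562108,  551.66662762, 1120.82234619])}
```

View pics/scene0.png

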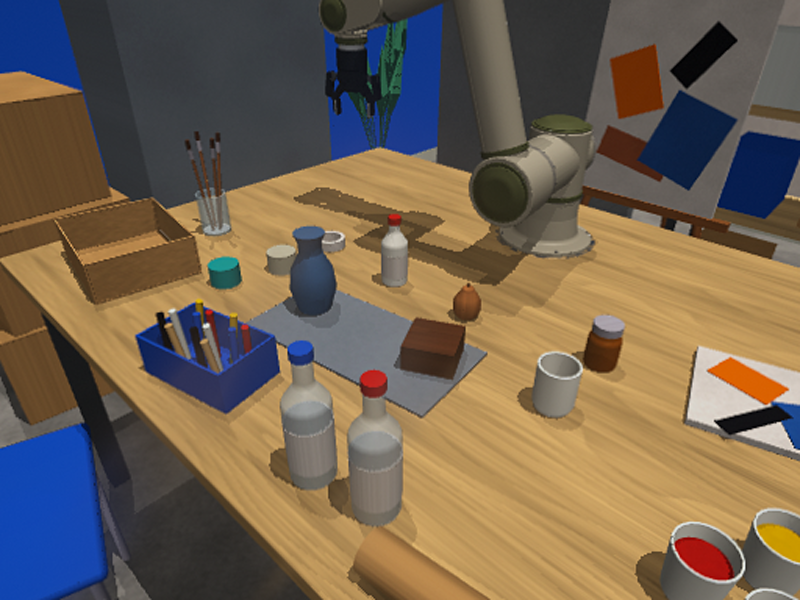

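View pics/top0.png

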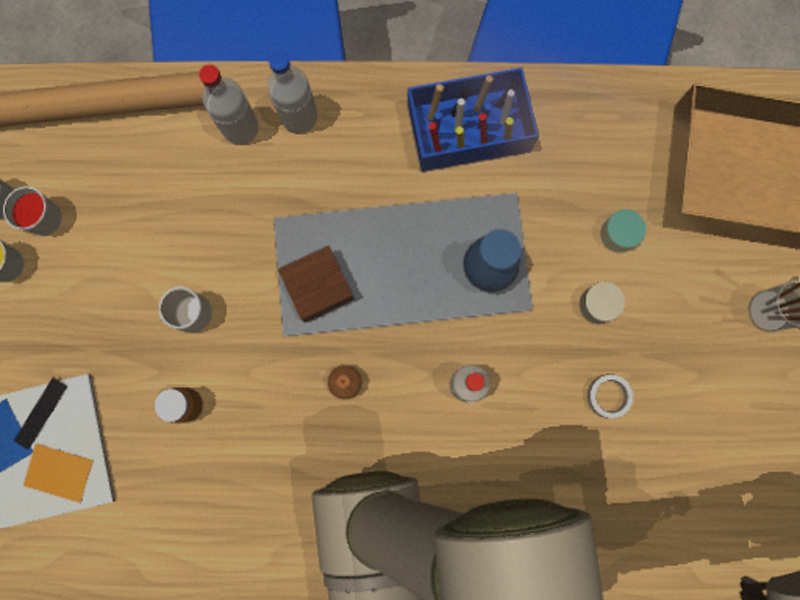

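The scene picture (800x600 scale) shows the plinth at (432,347), vase at (313,272), pear at (467,302), jar at (604,345), cup at (556,383), drum at (281,260) and turquoise drum at (225,272). In the top picture the candidates are:
- **Drum:** the off-white one at (603,302) fits. The turquoise one at (626,230) is the look-alike.
- **Cup:** the empty white one at (183,310) fits. The pots at (25,208) and (5,262) hold paint.
- **Jar:** amber with a steel lid, at (178,405).
- **Pear:** (344,382).

I'll confirm these with one enlarged crop.

Run:
```python
import cv2,numpy as np
im=cv2.imread("pics/top0raw.png")
def c(x,y,s=32):return cv2.resize(im[y-s:y+s,x-s:x+s],(256,256),interpolation=cv2.INTER_NEAREST)
# raw coords = 0.64*
r1=np.hstack([c(386,193),c(400,147),c(120,198)])
r2=np.hstack([c(220,244),c(116,259),c(300,245)])
cv2.imwrite("pics/crops.png",cv2.resize(np.vstack([r1,r2]),(768,512)))
b=im[115:225,165:350]
cv2.imwrite("pics/board.png",cv2.resize(b,None,fx=4,fy=4,interpolation=cv2.INTER_NEAREST))
```

```text
(no output)
```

View pics/crops.png

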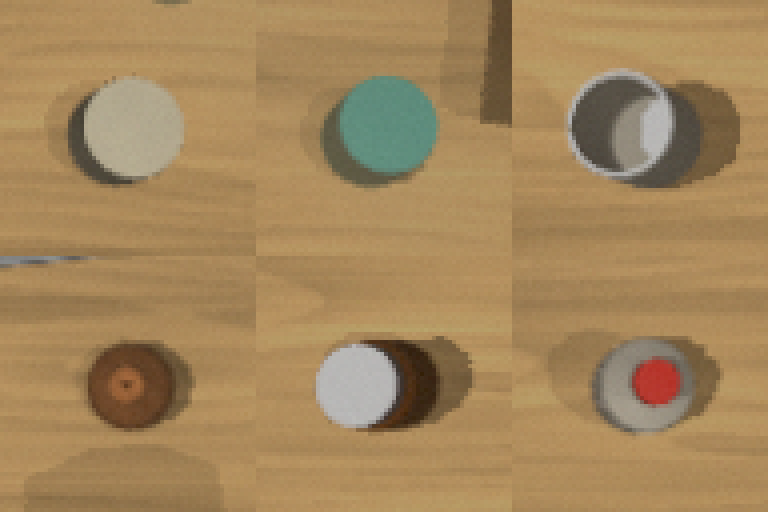

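View pics/board.png

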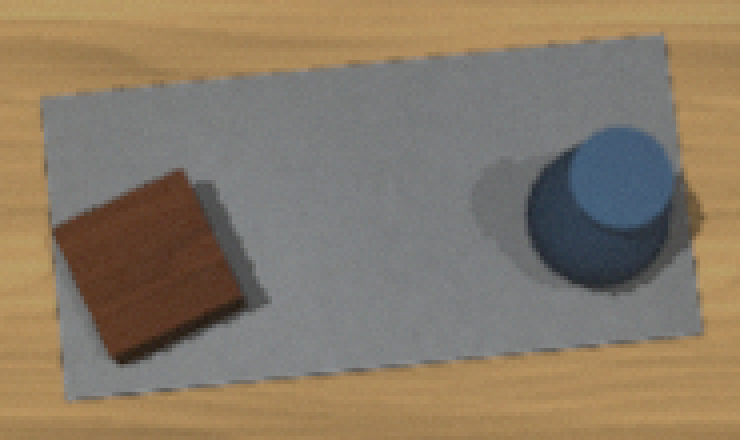

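```bash
cat > h.py <<'E'
import numpy as np,cv2
from rig import cams
def K(c):return np.array([[c['fx'],0,c['cx']],[0,c['fy'],c['cy']],[0,0,1]])
def unproj(name,uv,z):
    c=cams.calibration(name);uv=np.array(uv,float).reshape(-1,1,2)
    n=cv2.undistortPoints(uv,K(c),np.array([c['k1'],0,0,0]))[:,0]
    R=np.array(c['R']);t=np.array(c['t']);C=-R.T@t
    d=np.c_[n,np.ones(len(n))]@R
    return C+d*((z-C[2])/d[:,2])[:,None]
def proj(name,X):
    c=cams.calibration(name)
    return cv2.projectPoints(np.array(X,float).reshape(-1,1,3),cv2.Rodrigues(np.array(c['R']))[0],np.array(c['t']),K(c),np.array([c['k1'],0,0,0]))[0][:,0]
def circ(x,y,z,r,n=40):
    a=np.linspace(0,2*np.pi,n);return np.c_[x+r*np.cos(a),y+r*np.sin(a),0*a+z]
E
python3 - <<'E'
from h import *
np.set_printoptions(precision=1,suppress=True)
P={}
for n,u,v,z in [("drum",387,192.5,45),("cup",114.6,196.6,80),("pearstem",219,243.5,73),("jar",108.9,259,85),("glue",303.75,243.75,150),("tape",390.5,253,25)]:
    P[n]=unproj("top",[(u,v)],z)[0]; print(n,P[n])
b=np.array([(41,97),(664,35),(703,334),(67,400)])/4+[164.5,114.5]
B=unproj("top",b,6)[:,:2];print(B, [np.linalg.norm(B[i]-B[i-1]) for i in range(4)])
p=np.array([(54,228),(182,170),(243,298),(120,358)])/4+[164.5,114.5]
Q=unproj("top",p,56)[:,:2];print(Q,Q.mean(0),[np.linalg.norm(Q[i]-Q[i-1]) for i in range(4)])
V=unproj("top",[(622/4+164.5,177/4+114.5)],166)[0];print("vase",V)
fl=B[0]-B[1]+B[3]-B[2];th=np.arctan2(-fl[0],fl[1]);ex=np.array([np.cos(th),np.sin(th)]);ey=np.array([-ex[1],ex[0]])
O=B.mean(0)-25*ex
print("th",th,"O",O,"mid",(Q.mean(0)+V[:2])/2, "plinth in board",(Q.mean(0)-O)@ex,(Q.mean(0)-O)@ey,"vase",(V[:2]-O)@ex,(V[:2]-O)@ey)
pe=Q[1]-Q[0];print("plinth edge ang",np.arctan2(pe[1],pe[0]))
im=cv2.imread("pics/scene0raw.png");s=2
big=cv2.resize(im,None,fx=s,fy=s)
def dr(X,col=(0,255,0)):cv2.polylines(big,[np.int32((proj("scene",X)+.5)*s)],False,col,1)
for n,r,h in(("drum",32,45),("cup",33,80),("jar",28,85),("tape",35,25),("glue",28,100)):
    x,y=P[n][:2]; dr(circ(x,y,0,r if n!="cup" else 29));dr(circ(x,y,h,r))
x,y=P["pearstem"][:2];dr(circ(x,y,0,18));dr(circ(x,y,27,27))
dr(np.c_[np.r_[Q,Q[:1]],np.full(5,56)]);dr(np.c_[np.r_[B,B[:1]],np.full(5,6)])
cv2.imwrite("pics/ov.png",big[250:600,200:1000][:, :800])
E
```

```text
drum [ 559.  -331.2   45. ]
cup [539.3 334.1  80. ]
pearstem [429.6  80.9  73. ]
jar [390.3 339.2  85. ]
glue [ 427.8 -113.1  150. ]
tape [ 409.9 -341.3   25. ]
[[ 702.1  207.1]
 [ 746.7 -199. ]
 [ 549.5 -221. ]
 [ 504.4  184. ]] [np.float64(199.0115046319442), np.float64(408.569650482622), np.float64(198.36275070190263), np.float64(407.5182465047534)]
[[606.  186.8]
 [643.  108.6]
 [563.2  69.5]
 [525.7 143.9]] [584.5 127.2] [np.float64(91.09773140903222), np.float64(86.53053867890704), np.float64(88.88516147669779), np.float64(83.39419736063044)]
vase [ 616.5 -149.1  166. ]
th 0.11021894728757696 O [600.8 -10. ] mid [600.5 -10.9] plinth in board -1.1703661358192172 138.16189320140452 vase 0.29278799708950165 -139.965448252704
plinth edge ang -1.1294133185246735
```

View pics/ov.png

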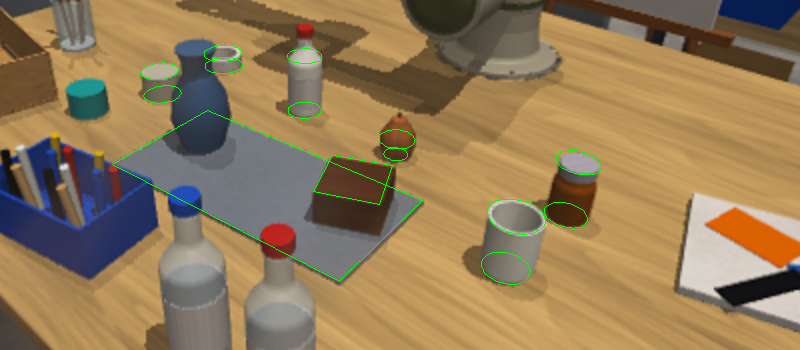

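The scene picture with the top-view estimates overlaid shows the outlines landing on drum, cup, jar, pear, tape, board and plinth (for example cup rim (516,217) and plinth top (355,180)). The two views agree to about 2–3 mm. The off-white drum is at (559,-331). I'm starting the move now.

Emit:
carry_out:
  steps: [0,0,0,0,0,0.95,1,0,0,0,0,0,0.95,1,0,0,0,0,0,0.95,1,2.6,-0.8,0.6,0,0,0,1,2.6,-0.8,0.6,0,0,0,1,2.6,-0.8,0.6,0,0,0,1,2.6,-0.8,0.6,0,0,0,1,2.6,-0.8,0.6,0,0,0,1,2.6,-0.8,0.6,0,0,0,1,2.6,-0.8,0.6,0,0,0,1,2.6,-0.8,0.6,0,0,0,1,2.6,-0.8,0.6,0,0,0,1,2.6,-0.8,0.6,0,0,0,1,2.6,-0.8,0.6,0,0,0,1,2.6,-0.8,0.6,0,0,0,1,2.6,-0.8,0.6,0,0,0,1,2.6,-0.8,0.6,0,0,0,1,2.6,-0.8,0.6,0,0,0,1,0,0,0,0,0,0,1,0,0,0,0,0,0,1]
  grip_force: 40

```text
time_s: 1.77
eef_pos: [558.6, -329.6, 140.2]
ee_rot: [-0.001, 0.998, 0.055, -0.001]
force: [0.1, -0.1, -0.4]
grip_width: 0.999
```

```bash
cat > to.py <<'E'
import sys,numpy as np
from rig import readout
from scipy.spatial.transform import Rotation as R
np.set_printoptions(precision=2,suppress=True)
s=readout.sense();p=s['eef_pos'];q=s['ee_rot'];M=R.from_quat([q[1],q[2],q[3],q[0]]).as_matrix()
print("t",s['time_s'],"pos",p,"yaw",np.arctan2(M[1,0],M[0,0]),"z",M[:,2],"grip",s['grip_width'],"F",s['force'],"j",s['joints'])
for a in sys.argv[1:]:
    T=np.array([float(v) for v in a.split(',')]);print(a,"cm tool:",M.T@(T-p)/10)
    p=T
E
python3 to.py 559,-331,8
```

```text
t 1.7667 pos [ 558.61 -329.61  140.17] yaw 0.10996137448771276 z [-0.  0. -1.] grip 0.9991198302377211 F [ 0.07 -0.11 -0.38] j [-0.71  0.66  1.2  -0.    1.28  0.75]
559,-331,8 cm tool: [ 0.04  0.16 13.22]
```

Emit:
carry_out:
  steps: [0,0.15,2,0,0,0,1,0,0,2.2,0,0,0,1,0,0,2.2,0,0,0,1,0,0,2.2,0,0,0,1,0,0,2,0,0,0,1,0,0,1.6,0,0,0,1,0,0,1,0,0,0,1,0,0,0,0,0,0,1,0,0,0,0,0,0,-1,0,0,0,0,0,0,-1,0,0,0,0,0,0,-1,0,0,0,0,0,0,-1,0,0,0,0,0,0,-1,0,0,0,0,0,0,-1]

```text
time_s: 2.93
eef_pos: [558.8, -332.8, 11.0]
ee_rot: [0.001, 0.999, 0.054, 0.001]
force: [-3.2, -0.8, 5.4]
grip_width: 0.738
```

```bash
python3 to.py 559,-331,210 585,128,210 585,128,66
```

```text
t 2.9333 pos [ 558.83 -332.77   11.02] yaw 0.10800015606514526 z [ 0. -0. -1.] grip 0.7383616419285889 F [-3.17 -0.77  5.45] j [-0.72  0.81  1.3  -0.    1.03  0.75]
559,-331,210 cm tool: [  0.07  -0.13 -19.9 ]
585,128,210 cm tool: [  7.53 -45.35  -0.08]
585,128,66 cm tool: [-0.02 -0.03 14.4 ]
```

Emit:
carry_out:
  steps: [0,0,-1,0,0,0,-1,0,0,-2,0,0,0,-1,0,0,-3,0,0,0,-1,0,0,-3,0,0,0,-1,0,0,-3,0,0,0,-1,0,0,-3,0,0,0,-1,0,0,-3,0,0,0,-1,0,0,-2,0,0,0,-1,0,0,0,0,0,0,-1]
  grip_force: 50

```text
time_s: 3.68
eef_pos: [559.4, -332.8, 215.0]
ee_rot: [0.003, 0.999, 0.054, 0.003]
force: [0.6, 0.4, -1.6]
grip_width: 0.734
```

```bash
python3 to.py 585,128,210
python3 - <<'E'
from rig import cams
import cv2,numpy as np
a=cams.capture("scene")
cv2.imwrite("pics/l1.png",cv2.resize(a[70:270,100:330][:,:,::-1],None,fx=3,fy=3))
E
```

```text
t 3.6833 pos [ 559.36 -332.83  215.03] yaw 0.10829381041854318 z [ 0.01 -0.01 -1.  ] grip 0.7344448389246636 F [ 0.65  0.42 -1.61] j [-0.72  0.6   1.1   0.    1.43  0.75]
585,128,210 cm tool: [  7.53 -45.54   0.26]
```

View pics/l1.png

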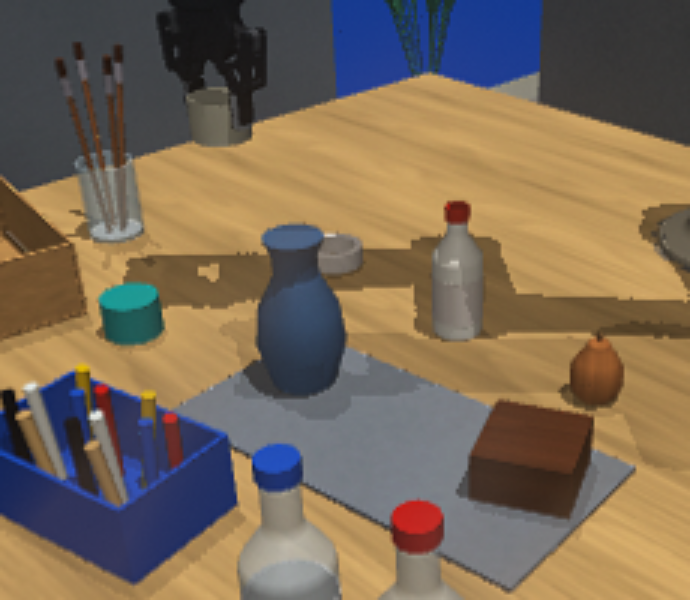

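The picture shows the drum held at (220,117), with everything else in place. I'm moving it over the plinth at height.

Emit:
carry_out:
  steps: [0.47,-2.84,0,0,0,0,-1,0.47,-2.84,0,0,0,0,-1,0.47,-2.84,0,0,0,0,-1,0.47,-2.84,0,0,0,0,-1,0.47,-2.84,0,0,0,0,-1,0.47,-2.84,0,0,0,0,-1,0.47,-2.84,0,0,0,0,-1,0.47,-2.84,0,0,0,0,-1,0.47,-2.84,0,0,0,0,-1,0.47,-2.84,0,0,0,0,-1,0.47,-2.84,0,0,0,0,-1,0.47,-2.84,0,0,0,0,-1,0.47,-2.84,0,0,0,0,-1,0.47,-2.84,0,0,0,0,-1,0.47,-2.84,0,0,0,0,-1,0.47,-2.84,0,0,0,0,-1,0,0,0,0,0,0,-1,0,0,0,0,0,0,-1]

```text
time_s: 5.23
eef_pos: [583.1, 129.1, 207.5]
ee_rot: [-0.0, 0.998, 0.055, -0.002]
force: [-0.2, -0.2, -1.6]
grip_width: 0.735
```

```bash
python3 to.py 585,128,67
python3 - <<'E'
from rig import cams
import cv2,numpy as np
a=cams.capture("scene");b=cams.capture("top")
cv2.imwrite("pics/l2.png",np.hstack([cv2.resize(x[:,:,::-1],(400,400)) for x in(a[80:280,180:380],b[80:280,120:320])]))
E
```

```text
t 5.2333 pos [583.14 129.06 207.51] yaw 0.11045852923913102 z [-0. -0. -1.] grip 0.7350168281355088 F [-0.2  -0.2  -1.64] j [ 0.02  0.49  1.3  -0.    1.35  1.48]
585,128,67 cm tool: [ 0.22  0.13 14.05]
```

View pics/l2.png

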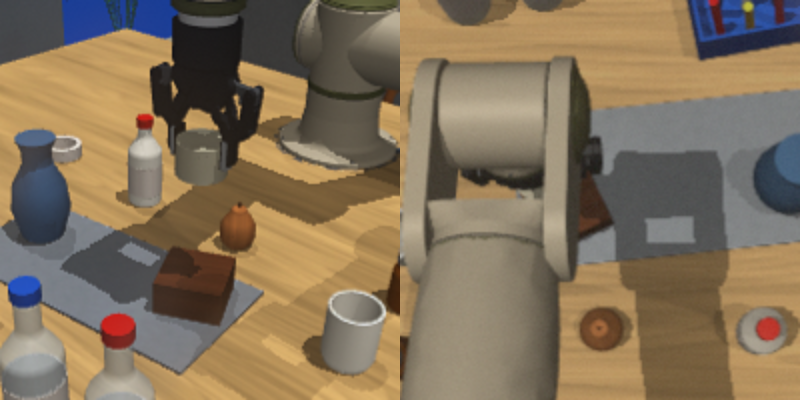

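Run:
```python
from h import *
a=cams.capture("scene")[:,:,::-1].copy();s=6
o=(230,120);b=cv2.resize(a[120:210,230:340],None,fx=s,fy=s,interpolation=cv2.INTER_NEAREST)
for z in(196.5,241.5):
    cv2.polylines(b,[np.int32((proj("scene",circ(583.1,129.1,z,32))+.5-o)*s)],False,(0,255,0),1)
cv2.imwrite("pics/l3.png",b)
```

```text
(no output)
```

View pics/l3.png

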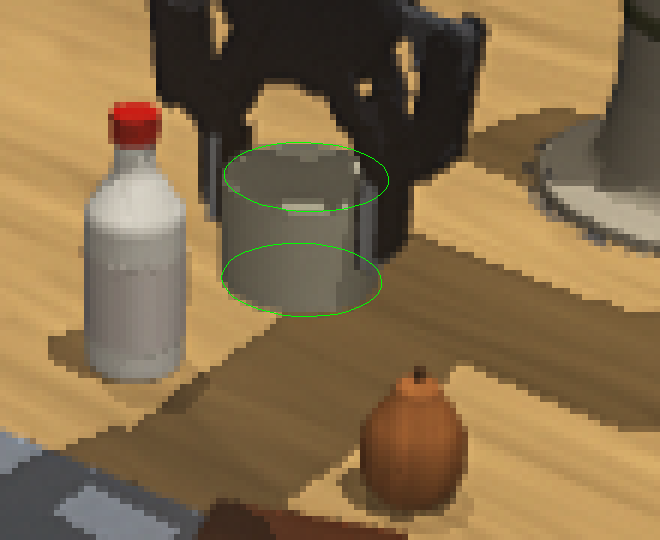

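The outlines match the held drum: its underside is 11 mm below the TCP and it is centred. I'm lowering it onto the plinth.

Emit:
carry_out:
  steps: [0.22,0.13,1,0,0,0,-1,0,0,2.5,0,0,0,-1,0,0,2.5,0,0,0,-1,0,0,2.5,0,0,0,-1,0,0,2,0,0,0,-1,0,0,1.5,0,0,0,-1,0,0,1,0,0,0,-1,0,0,0.6,0,0,0,-1,0,0,0.2,0,0,0,-1,0,0,0,0,0,0,-1,0,0,0,0,0,0,-1]

```text
time_s: 6.3
eef_pos: [586.9, 126.6, 72.1]
ee_rot: [0.0, 0.999, 0.054, 0.001]
force: [0.3, -0.2, -2.1]
grip_width: 0.737
```

```bash
python3 to.py 585,128,67
```

```text
t 6.3 pos [586.86 126.64  72.1 ] yaw 0.10788726618802269 z [ 0.  0. -1.] grip 0.7372132861141519 F [ 0.29 -0.22 -2.12] j [0.02 0.63 1.44 0.   1.06 1.48]
585,128,67 cm tool: [-0.17 -0.16  0.51]
```

Emit:
carry_out:
  steps: [-0.1,-0.1,0.2,0,0,0,-1,0,0,0.2,0,0,0,-1,0,0,0.1,0,0,0,-1,0,0,0,0,0,0,-1,0,0,0,0,0,0,-1]

```text
time_s: 6.72
eef_pos: [585.3, 127.8, 67.1]
ee_rot: [-0.0, 0.999, 0.054, 0.0]
force: [-2.8, -0.5, 5.8]
grip_width: 0.736
```

```bash
python3 to.py 585,128,67
```

```text
t 6.7167 pos [585.34 127.8   67.08] yaw 0.1083012234435088 z [ 0.  0. -1.] grip 0.7364402520586761 F [-2.82 -0.5   5.84] j [0.02 0.64 1.45 0.   1.05 1.48]
585,128,67 cm tool: [-0.03 -0.02  0.01]
```

Contact (+5.8 N). Releasing and rising.

Emit:
carry_out:
  steps: [0,0,0,0,0,0,1,0,0,0,0,0,0,1,0,0,0,0,0,0,1,0,0,0,0,0,0,1,0,0,0,0,0,0,1,0,0,-0.5,0,0,0,1,0,0,-1,0,0,0,1,0,0,-2,0,0,0,1,0,0,-3,0,0,0,1,0,0,-3,0,0,0,1,0,0,0,0,0,0,1,0,0,0,0,0,0,1]

```text
time_s: 7.72
eef_pos: [586.0, 127.7, 163.7]
ee_rot: [0.0, 0.999, 0.054, 0.002]
force: [0.0, -0.8, -0.7]
grip_width: 0.995
```

```bash
python3 to.py 429.6,81,150 429.6,81,8
python3 - <<'E'
from h import *
a=cams.capture("scene")[:,:,::-1].copy();s=6
o=(220,170);b=cv2.resize(a[170:260,220:330],None,fx=s,fy=s,interpolation=cv2.INTER_NEAREST)
for z in(56,101):
    cv2.polylines(b,[np.int32((proj("scene",circ(585.3,127.8,z,32))+.5-o)*s)],False,(0,255,0),1)
cv2.imwrite("pics/l4.png",b)
E
```

```text
t 7.7167 pos [586.04 127.68 163.68] yaw 0.10816672848600786 z [ 0.  0. -1.] grip 0.9950476434112934 F [ 0.01 -0.79 -0.7 ] j [ 0.02  0.53  1.36 -0.    1.25  1.48]
429.6,81,150 cm tool: [-16.06   2.95   1.3 ]
429.6,81,8 cm tool: [-0.06 -0.01 14.2 ]
```

View pics/l4.png

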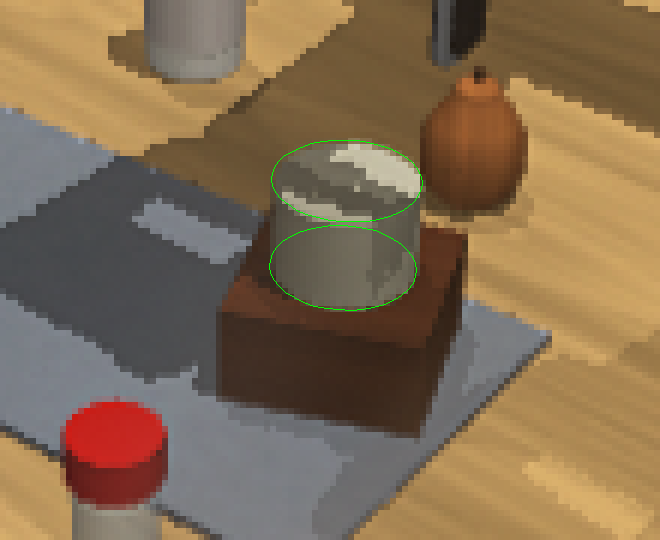

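The drum stands on the plinth top, centred at (345,225) in the crop and matching the predicted outline. Next is the pear.

Emit:
carry_out:
  steps: [-2,0.37,0.15,0,0,0,1,-2,0.37,0.15,0,0,0,1,-2,0.37,0.15,0,0,0,1,-2,0.37,0.15,0,0,0,1,-2,0.37,0.15,0,0,0,1,-2,0.37,0.15,0,0,0,1,-2,0.37,0.15,0,0,0,1,-2,0.37,0.15,0,0,0,1,0,0,0,0,0,0,1,0,0,0,0,0,0,1]
  grip_force: 30

```text
time_s: 8.6
eef_pos: [428.8, 80.9, 148.9]
ee_rot: [-0.0, 0.999, 0.054, -0.001]
force: [1.0, -0.3, -0.5]
grip_width: 1.003
```

```bash
python3 to.py 429.6,81,8
```

```text
t 8.6 pos [428.75  80.86 148.85] yaw 0.10756648229594955 z [-0.  0. -1.] grip 1.002761008489542 F [ 1.03 -0.33 -0.54] j [-0.08  0.21  1.86  0.    1.07  1.38]
429.6,81,8 cm tool: [ 0.1  -0.   14.09]
```

Emit:
carry_out:
  steps: [0.1,0,2,0,0,0,1,0,0,2.5,0,0,0,1,0,0,2.5,0,0,0,1,0,0,2.5,0,0,0,1,0,0,2,0,0,0,1,0,0,1.6,0,0,0,1,0,0,1,0,0,0,1,0,0,0,0,0,0,1,0,0,0,0,0,0,1]

```text
time_s: 9.35
eef_pos: [430.6, 81.1, 7.9]
ee_rot: [-0.0, 0.999, 0.054, -0.001]
force: [-0.0, -0.3, 0.6]
grip_width: 0.997
```

```bash
python3 to.py 429.6,81,7
```

```text
t 9.35 pos [430.65  81.15   7.89] yaw 0.10816264815937479 z [-0.  0. -1.] grip 0.997210195118063 F [-0.04 -0.29  0.55] j [-0.08  0.47  1.98  0.    0.7   1.38]
429.6,81,7 cm tool: [-0.11  0.    0.09]
```

Emit:
carry_out:
  steps: [-0.1,0,0,0,0,0,-1,0,0,0,0,0,0,-1,0,0,0,0,0,0,-1,0,0,0,0,0,0,-1,0,0,0,0,0,0,-1,0,0,0,0,0,0,-1,0,0,0,0,0,0,-1]
  grip_force: 40

```text
time_s: 9.93
eef_pos: [429.8, 81.0, 9.2]
ee_rot: [0.0, 0.999, 0.054, 0.001]
force: [-2.4, 0.4, 7.2]
grip_width: 0.613
```

```bash
python3 to.py 429.6,81,240
```

```text
t 9.9333 pos [429.85  80.97   9.22] yaw 0.10816050731288507 z [ 0. -0. -1.] grip 0.6134894444049452 F [-2.43  0.41  7.2 ] j [-0.08  0.46  1.98  0.    0.7   1.38]
429.6,81,240 cm tool: [  0.01  -0.   -23.08]
```

Emit:
carry_out:
  steps: [0,0,-1,0,0,0,-1,0,0,-2,0,0,0,-1,0,0,-3,0,0,0,-1,0,0,-3,0,0,0,-1,0,0,-3,0,0,0,-1,0,0,-3,0,0,0,-1,0,0,-1,0,0,0,-1,2,-0.36,0,0,0,0,-1,2,-0.36,0,0,0,0,-1,2,-0.36,0,0,0,0,-1,2,-0.36,0,0,0,0,-1,2,-0.36,0,0,0,0,-1,2,-0.36,0,0,0,0,-1,2,-0.36,0,0,0,0,-1,1.9,-0.36,0,0,0,0,-1,0,0,0,0,0,0,-1,0,0,0,0,0,0,-1]

```text
time_s: 11.35
eef_pos: [584.4, 126.8, 168.1]
ee_rot: [0.0, 0.999, 0.054, -0.0]
force: [0.0, -0.7, -1.6]
grip_width: 0.617
```

```bash
python3 to.py 585.3,127.8,110.5
python3 - <<'E'
from h import *
from rig import readout
p=readout.sense()['eef_pos']
a=cams.capture("scene")[:,:,::-1].copy();s=6
o=(220,130);b=cv2.resize(a[130:230,220:340],None,fx=s,fy=s,interpolation=cv2.INTER_NEAREST)
def d(*c):cv2.polylines(b,[np.int32((proj("scene",circ(*c))+.5-o)*s)],False,(0,255,0),1)
d(585.3,127.8,101,32)
d(p[0],p[1],p[2]-9.2,18);d(p[0],p[1],p[2]-9.2+27,27)
cv2.imwrite("pics/l5.png",b)
E
```

```text
t 11.35 pos [584.38 126.83 168.05] yaw 0.10836202070119104 z [-0. -0. -1.] grip 0.6168640243836139 F [ 0.03 -0.67 -1.58] j [ 0.02  0.52  1.35 -0.    1.26  1.48]
585.3,127.8,110.5 cm tool: [ 0.1  -0.09  5.76]
```

View pics/l5.png

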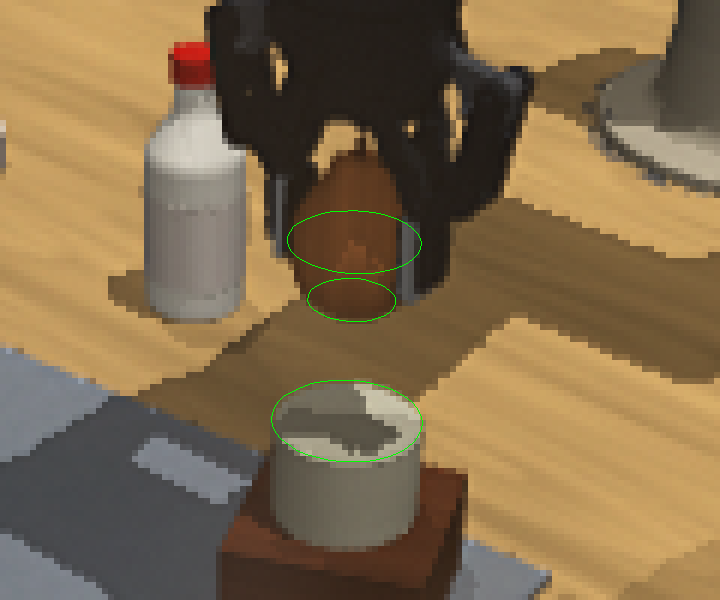

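The pear is held upright with its foot at (352,300), where predicted, above the drum top at (347,420). I'm lowering it.

Emit:
carry_out:
  steps: [0.1,-0.1,1,0,0,0,-1,0,0,1.5,0,0,0,-1,0,0,1.5,0,0,0,-1,0,0,0.8,0,0,0,-1,0,0,0.4,0,0,0,-1,0,0,0.2,0,0,0,-1,0,0,0,0,0,0,-1,0,0,0,0,0,0,-1]

```text
time_s: 12.07
eef_pos: [585.5, 127.8, 115.0]
ee_rot: [0.0, 0.999, 0.054, 0.001]
force: [0.5, -0.6, -1.0]
grip_width: 0.616
```

```bash
python3 to.py 585.3,127.8,110.2
```

```text
t 12.0667 pos [585.5  127.83 114.97] yaw 0.10808717893814172 z [ 0.  0. -1.] grip 0.6164158611769063 F [ 0.51 -0.64 -0.96] j [0.02 0.58 1.41 0.   1.15 1.48]
585.3,127.8,110.2 cm tool: [-0.02  0.    0.48]
```

Emit:
carry_out:
  steps: [0,0,0.2,0,0,0,-1,0,0,0.15,0,0,0,-1,0,0,0.1,0,0,0,-1,0,0,0,0,0,0,-1,0,0,0,0,0,0,-1]

```text
time_s: 12.48
eef_pos: [585.4, 127.8, 110.3]
ee_rot: [0.0, 0.999, 0.054, 0.0]
force: [-1.6, 0.4, 4.1]
grip_width: 0.616
```

```bash
python3 to.py 585.3,127.8,110.2
```

```text
t 12.4833 pos [585.39 127.83 110.31] yaw 0.10810126174835223 z [ 0. -0. -1.] grip 0.6162620850730484 F [-1.63  0.41  4.15] j [ 0.02  0.59  1.42 -0.    1.14  1.48]
585.3,127.8,110.2 cm tool: [-0.01  0.    0.01]
```

Contact. Releasing and rising clear.

Emit:
carry_out:
  steps: [0,0,0,0,0,0,0,0,0,0,0,0,0,1,0,0,0,0,0,0,1,0,0,0,0,0,0,1,0,0,0,0,0,0,1,0,0,0,0,0,0,1,0,0,-0.5,0,0,0,1,0,0,-1,0,0,0,1,0,0,-2,0,0,0,1,0,0,-3,0,0,0,1,0,0,-3,0,0,0,1,0,0,-1,0,0,0,1,0,0,0,0,0,0,1,0,0,0,0,0,0,1]

```text
time_s: 13.65
eef_pos: [585.1, 127.8, 214.7]
ee_rot: [-0.0, 0.999, 0.054, 0.0]
force: [-0.1, -0.1, -0.5]
grip_width: 1.001
```

```bash
python3 to.py 539.3,334.1,160
python3 - <<'E'
from h import *
a=cams.capture("scene")[:,:,::-1].copy();s=6
o=(220,150);b=cv2.resize(a[150:250,220:340],None,fx=s,fy=s,interpolation=cv2.INTER_NEAREST)
def d(*c):cv2.polylines(b,[np.int32((proj("scene",circ(*c))+.5-o)*s)],False,(0,255,0),1)
d(585.3,127.8,101,18);d(585.3,127.8,101,32)
cv2.imwrite("pics/l6.png",b)
E
```

```text
t 13.65 pos [585.11 127.82 214.73] yaw 0.10807933963277007 z [ 0.  0. -1.] grip 1.0011493390186827 F [-0.1  -0.09 -0.52] j [0.02 0.49 1.29 0.   1.37 1.48]
539.3,334.1,160 cm tool: [ -2.33 -21.     5.47]
```

View pics/l6.png

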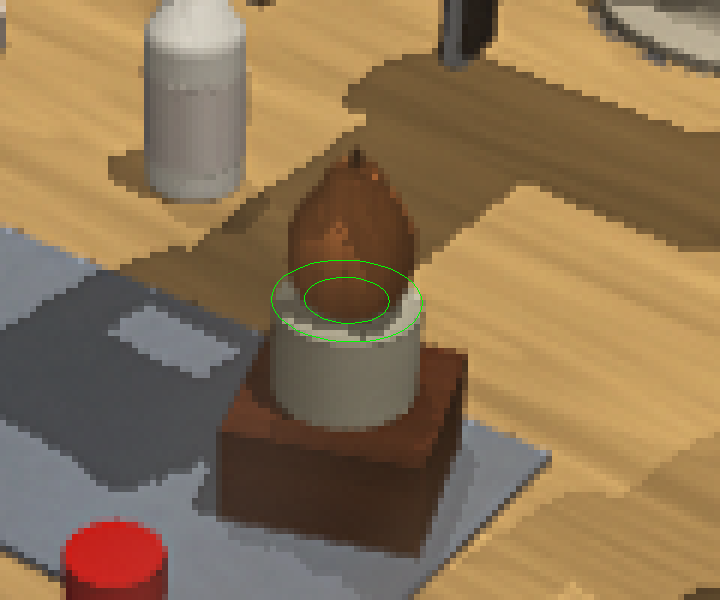

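The pear stands upright and central on the drum, foot at (347,300). Next is the cup.

Emit:
carry_out:
  steps: [-0.29,-2.6,0,0,0,0,1,-0.29,-2.6,0,0,0,0,1,-0.29,-2.6,0,0,0,0,1,-0.29,-2.6,0,0,0,0,1,-0.29,-2.6,1,0,0,0,1,-0.29,-2.6,1.5,0,0,0,1,-0.29,-2.6,1.5,0,0,0,1,-0.29,-2.6,1.5,0,0,0,1,0,0,0,0,0,0,1,0,0,0,0,0,0,1]

```text
time_s: 14.53
eef_pos: [538.4, 332.6, 157.3]
ee_rot: [0.001, 0.998, 0.055, -0.002]
force: [-0.1, -0.6, 1.4]
grip_width: 1.0
```

```bash
python3 to.py 539.3,334.1,30
python3 - <<'E'
from h import *
a=cams.capture("scene")[:,:,::-1];cv2.imwrite("pics/l7.png",cv2.resize(a[130:300,280:450],(680,680)))
E
```

```text
t 14.5333 pos [538.4  332.62 157.29] yaw 0.11006574981488874 z [-0. -0. -1.] grip 0.9997348629254202 F [-0.13 -0.56  1.41] j [ 0.37  0.61  1.24 -0.    1.29  1.83]
539.3,334.1,30 cm tool: [ 0.16 -0.15 12.73]
```

View pics/l7.png

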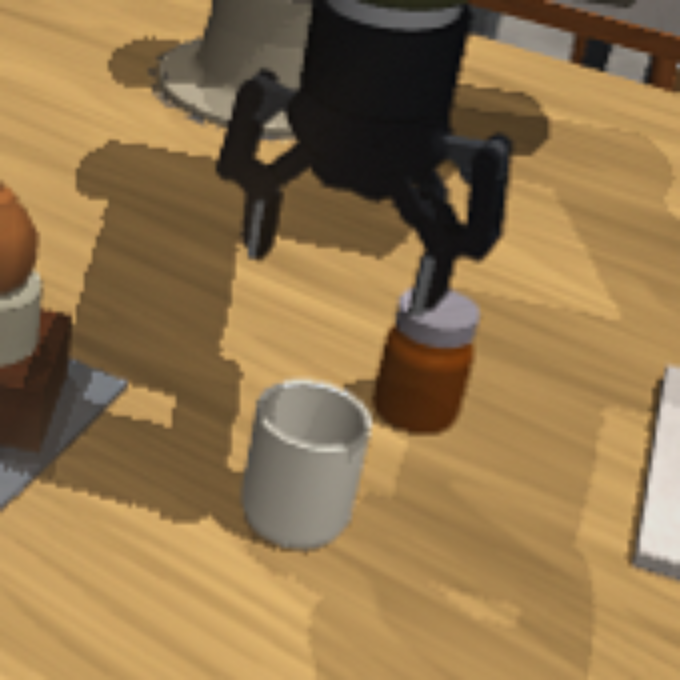

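The open fingers at (260,250) and (430,300) straddle the cup at (308,465), and the jar stands clear. Descending.

Emit:
carry_out:
  steps: [0.16,-0.15,1.5,0,0,0,1,0,0,2.2,0,0,0,1,0,0,2.2,0,0,0,1,0,0,2.2,0,0,0,1,0,0,2,0,0,0,1,0,0,1.6,0,0,0,1,0,0,1,0,0,0,1,0,0,0,0,0,0,1,0,0,0,0,0,0,1]

```text
time_s: 15.33
eef_pos: [541.7, 333.3, 33.3]
ee_rot: [-0.0, 0.999, 0.054, 0.0]
force: [0.0, 0.7, 0.2]
grip_width: 1.004
```

```bash
python3 to.py 539.3,334.1,30
```

```text
t 15.3333 pos [541.69 333.26  33.3 ] yaw 0.10729312355920793 z [ 0.  0. -1.] grip 1.003671018012541 F [0.04 0.67 0.23] j [ 0.37  0.75  1.34 -0.    1.05  1.83]
539.3,334.1,30 cm tool: [-0.23 -0.11  0.33]
```

Emit:
carry_out:
  steps: [-0.2,-0.1,0.1,0,0,0,1,0,0,0,0,0,0,-1,0,0,0,0,0,0,-1,0,0,0,0,0,0,-1,0,0,0,0,0,0,-1,0,0,0,0,0,0,-1,0,0,0,0,0,0,-1,0,0,0,0,0,0,-1]
  grip_force: 40

```text
time_s: 16.0
eef_pos: [539.5, 334.7, 33.1]
ee_rot: [-0.0, 0.999, 0.054, 0.001]
force: [-2.0, -1.6, 5.9]
grip_width: 0.764
```

```bash
python3 to.py 539.3,334.1,228
```

```text
t 16.0 pos [539.54 334.71  33.09] yaw 0.10820202426799247 z [ 0.  0. -1.] grip 0.76373429327113 F [-1.97 -1.65  5.92] j [ 0.37  0.75  1.35 -0.    1.04  1.83]
539.3,334.1,228 cm tool: [  0.     0.05 -19.49]
```

Grip at 0.764 (about 65 mm), which is the cup. Lifting high enough to clear the pear.

Emit:
carry_out:
  steps: [0,0,-1,0,0,0,-1,0,0,-2,0,0,0,-1,0,0,-3,0,0,0,-1,0,0,-3,0,0,0,-1,0,0,-3,0,0,0,-1,0,0,-3,0,0,0,-1,0,0,-3,0,0,0,-1,0,0,-2,0,0,0,-1,0,0,0,0,0,0,-1,0,0,0,0,0,0,-1]

```text
time_s: 16.83
eef_pos: [539.1, 334.6, 232.4]
ee_rot: [-0.0, 0.999, 0.054, 0.001]
force: [-0.1, -0.5, -2.1]
grip_width: 0.76
```

```bash
python3 to.py 539,334,240 601,-10,240
python3 - <<'E'
from h import *
from rig import readout
p=readout.sense()['eef_pos'];s=5;o=(310,70)
a=cams.capture("scene")[:,:,::-1];b=cv2.resize(a[70:190,310:440],None,fx=s,fy=s,interpolation=cv2.INTER_NEAREST)
def d(*c):cv2.polylines(b,[np.int32((proj("scene",circ(*c))+.5-o)*s)],False,(0,255,0),1)
d(p[0],p[1],p[2]-33.1,29);d(p[0],p[1],p[2]-33.1+80,33)
cv2.imwrite("pics/l8.png",b)
E
```

```text
t 16.8333 pos [539.05 334.59 232.38] yaw 0.10820691782233924 z [ 0.  0. -1.] grip 0.7595353075340665 F [-0.15 -0.54 -2.06] j [0.37 0.56 1.13 0.   1.45 1.83]
539,334,240 cm tool: [-0.01  0.06 -0.76]
601,-10,240 cm tool: [ 2.45 34.87 -0.01]
```

View pics/l8.png

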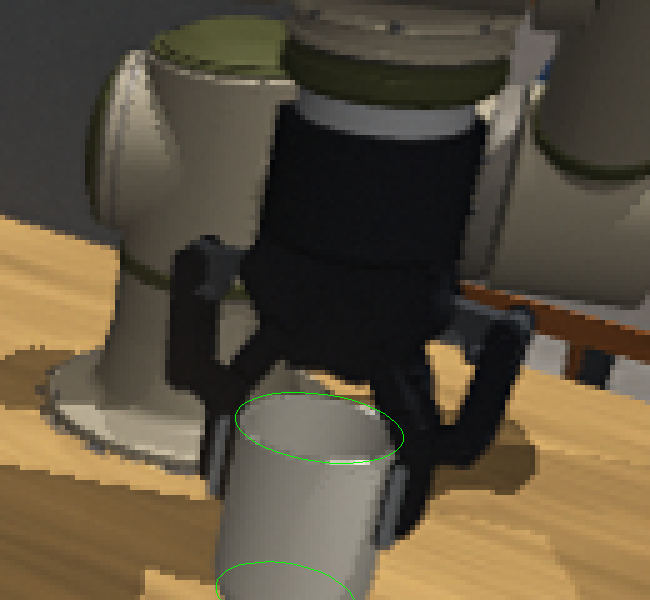

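The cup is held upright, rim at (320,428) where predicted, with its underside at z≈200. I'm carrying it to midway.

Emit:
carry_out:
  steps: [0,0,-1,0,0,0,-1,0.18,2.49,0,0,0,0,-1,0.18,2.49,0,0,0,0,-1,0.18,2.49,0,0,0,0,-1,0.18,2.49,0,0,0,0,-1,0.18,2.49,0,0,0,0,-1,0.18,2.49,0,0,0,0,-1,0.18,2.49,0,0,0,0,-1,0.18,2.49,0,0,0,0,-1,0.18,2.49,0,0,0,0,-1,0.18,2.49,0,0,0,0,-1,0.18,2.49,0,0,0,0,-1,0.18,2.49,0,0,0,0,-1,0.18,2.49,0,0,0,0,-1,0.18,2.49,0,0,0,0,-1,0,0,0,0,0,0,-1,0,0,0,0,0,0,-1]

```text
time_s: 18.3
eef_pos: [601.5, -10.2, 240.9]
ee_rot: [-0.0, 0.999, 0.053, -0.001]
force: [-0.7, 1.0, -2.3]
grip_width: 0.758
```

```bash
python3 to.py 601,-10,39.5
python3 - <<'E'
from h import *
a=cams.capture("scene")[:,:,::-1];cv2.imwrite("pics/l9.png",cv2.resize(a[80:280,150:350],(600,600)))
E
```

```text
t 18.3 pos [601.52 -10.19 240.95] yaw 0.1061016949105915 z [-0.  0. -1.] grip 0.7580948461014924 F [-0.67  1.01 -2.25] j [-0.21  0.48  1.23  0.    1.43  1.25]
601,-10,39.5 cm tool: [-0.01 -0.01 20.15]
```

View pics/l9.png

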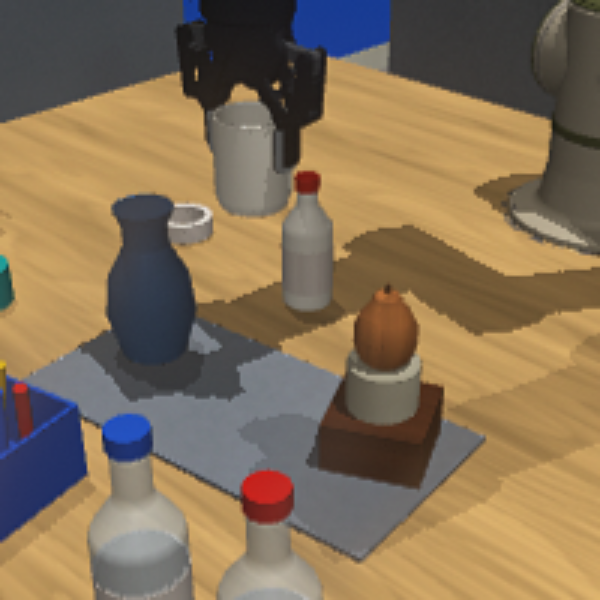

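The cup is in the air over the board at (252,160), with the tower intact at (385,390). I'm lowering it between plinth and vase.

Emit:
carry_out:
  steps: [0,0,1.5,0,0,0,-1,0,0,2.5,0,0,0,-1,0,0,2.5,0,0,0,-1,0,0,2.5,0,0,0,-1,0,0,2.5,0,0,0,-1,0,0,2.5,0,0,0,-1,0,0,2.2,0,0,0,-1,0,0,1.6,0,0,0,-1,0,0,1,0,0,0,-1,0,0,0.6,0,0,0,-1,0,0,0.4,0,0,0,-1,0,0,0,0,0,0,-1,0,0,0,0,0,0,-1]

```text
time_s: 19.43
eef_pos: [602.2, -9.2, 44.6]
ee_rot: [0.0, 0.999, 0.054, 0.001]
force: [-0.6, 0.2, -1.3]
grip_width: 0.761
```

```bash
python3 to.py 601,-10,39
```

```text
t 19.4333 pos [602.16  -9.19  44.58] yaw 0.10830062029465613 z [ 0. -0. -1.] grip 0.761217917580925 F [-0.56  0.2  -1.26] j [-0.21  0.68  1.45  0.    1.01  1.25]
601,-10,39 cm tool: [-0.12  0.07  0.56]
```

Emit:
carry_out:
  steps: [-0.1,0.05,0.2,0,0,0,-1,0,0,0.2,0,0,0,-1,0,0,0.15,0,0,0,-1,0,0,0,0,0,0,-1,0,0,0,0,0,0,-1]

```text
time_s: 19.85
eef_pos: [601.0, -10.0, 39.1]
ee_rot: [0.0, 0.999, 0.054, 0.0]
force: [-2.0, -0.6, 5.7]
grip_width: 0.762
```

```bash
python3 to.py 601,-10,39
```

```text
t 19.85 pos [600.99 -10.02  39.08] yaw 0.10801993544118867 z [ 0. -0. -1.] grip 0.7624939974075562 F [-2.02 -0.57  5.7 ] j [-0.21  0.68  1.46 -0.    1.    1.25]
601,-10,39 cm tool: [ 0.   -0.    0.01]
```

Emit:
carry_out:
  steps: [0,0,0,0,0,0,1,0,0,0,0,0,0,1,0,0,0,0,0,0,1,0,0,0,0,0,0,1,0,0,0,0,0,0,1,0,0,-0.5,0,0,0,1,0,0,-1,0,0,0,1,0,0,-2,0,0,0,1,0,0,-3,0,0,0,1,0,0,-3,0,0,0,1,0,0,-3,0,0,0,1,0,0,-3,0,0,0,1,0,0,-3,0,0,0,1,0,0,0,0,0,0,1,0,0,0,0,0,0,1]

```text
time_s: 21.1
eef_pos: [601.3, -10.0, 225.7]
ee_rot: [0.001, 0.999, 0.054, 0.002]
force: [0.2, 0.6, -0.5]
grip_width: 1.005
```

```bash
python3 to.py 390.3,339.2,225
python3 - <<'E'
from h import *
a=cams.capture("scene")[:,:,::-1];s=5;o=(190,160);b=cv2.resize(a[160:280,190:320],None,fx=s,fy=s,interpolation=cv2.INTER_NEAREST)
def d(*c):cv2.polylines(b,[np.int32((proj("scene",circ(*c))+.5-o)*s)],False,(0,255,0),1)
d(601,-10,6,29);d(601,-10,86,33)
cv2.imwrite("pics/l10.png",b)
E
```

```text
t 21.1 pos [601.26  -9.96 225.67] yaw 0.10816933641929403 z [ 0. -0. -1.] grip 1.0046672095178029 F [ 0.19  0.59 -0.46] j [-0.21  0.48  1.26 -0.    1.39  1.25]
390.3,339.2,225 cm tool: [-17.2  -36.99  -0.05]
```

View pics/l10.png

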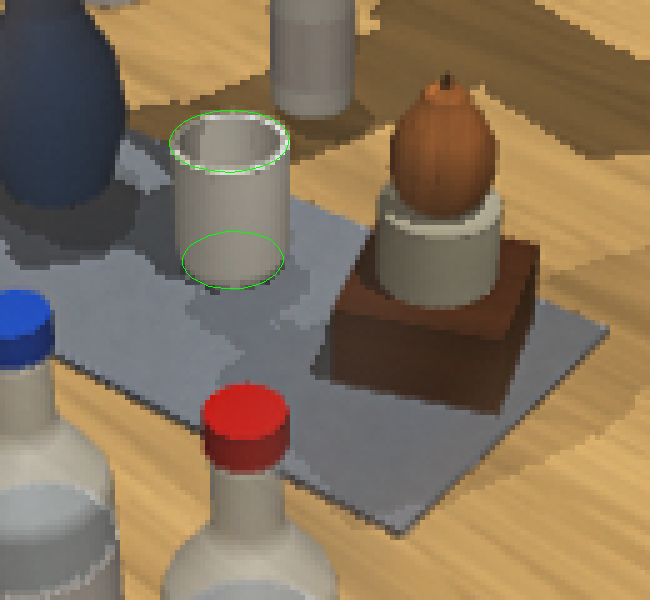

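The cup stands on the board at (232,200), matching its target outline. Next is the jar.

Emit:
carry_out:
  steps: [-1.15,-2.47,0,0,0,0,1,-1.15,-2.47,0,0,0,0,1,-1.15,-2.47,0,0,0,0,1,-1.15,-2.47,0,0,0,0,1,-1.15,-2.47,0,0,0,0,1,-1.15,-2.47,0,0,0,0,1,-1.15,-2.47,0,0,0,0,1,-1.15,-2.47,0,0,0,0,1,-1.15,-2.47,0,0,0,0,1,-1.15,-2.47,0,0,0,0,1,-1.15,-2.47,0,0,0,0,1,-1.15,-2.47,1,0,0,0,1,-1.15,-2.47,1.5,0,0,0,1,-1.15,-2.47,2,0,0,0,1,-1.15,-2.47,2,0,0,0,1,0,0,0,0,0,0,1,0,0,0,0,0,0,1]

```text
time_s: 22.57
eef_pos: [387.8, 340.1, 156.5]
ee_rot: [0.001, 0.998, 0.055, -0.002]
force: [0.6, 0.3, 0.1]
grip_width: 1.003
```

```bash
python3 to.py 390.3,339.2,30;python3 - <<'E'
from h import *
a=cams.capture("scene")[:,:,::-1];cv2.imwrite("pics/l11.png",cv2.resize(a[130:270,310:450],(560,560)))
E
```

```text
t 22.5667 pos [387.8  340.06 156.53] yaw 0.11032845169765704 z [-0. -0. -1.] grip 1.0033123446550791 F [0.61 0.26 0.09] j [ 0.49  0.37  1.63 -0.    1.15  1.95]
390.3,339.2,30 cm tool: [ 0.29  0.09 12.65]
```

View pics/l11.png

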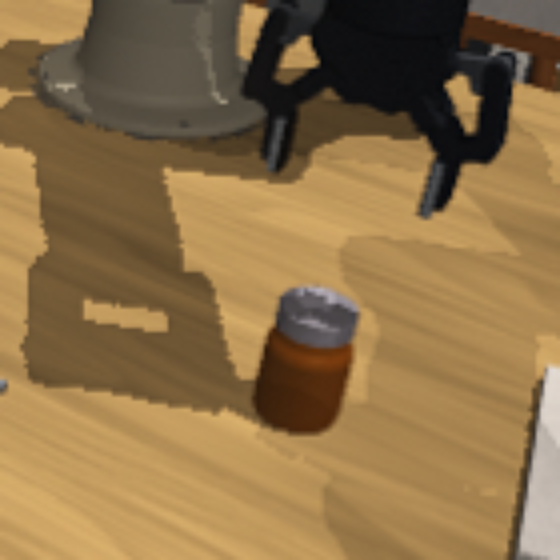

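The fingers at (275,150) and (435,195) line up around the jar at (305,360). Descending to grip its body.

Emit:
carry_out:
  steps: [0.2,0.05,1.5,0,0,0,1,0,0,2.2,0,0,0,1,0,0,2.2,0,0,0,1,0,0,2.2,0,0,0,1,0,0,2,0,0,0,1,0,0,1.6,0,0,0,1,0,0,1.4,0,0,0,1,0,0,0,0,0,0,1,0,0,0,0,0,0,1]

```text
time_s: 23.37
eef_pos: [392.0, 338.9, 27.6]
ee_rot: [0.0, 0.999, 0.053, -0.0]
force: [-0.4, 0.1, 0.1]
grip_width: 1.006
```

```bash
python3 to.py 390.3,339.2,25
```

```text
t 23.3667 pos [391.99 338.93  27.59] yaw 0.1068875629290552 z [-0. -0. -1.] grip 1.006249148584881 F [-0.4   0.11  0.09] j [ 0.49  0.56  1.73 -0.    0.85  1.95]
390.3,339.2,25 cm tool: [-0.17 -0.04  0.26]
```

Emit:
carry_out:
  steps: [-0.15,0,0.1,0,0,0,1,0,0,0,0,0,0,-1,0,0,0,0,0,0,-1,0,0,0,0,0,0,-1,0,0,0,0,0,0,-1,0,0,0,0,0,0,-1,0,0,0,0,0,0,-1,0,0,0,0,0,0,-1]

```text
time_s: 24.03
eef_pos: [390.3, 339.6, 27.3]
ee_rot: [-0.0, 0.999, 0.054, 0.001]
force: [-1.3, -1.4, 6.5]
grip_width: 0.639
```

```bash
python3 to.py 390.3,339.2,25
```

```text
t 24.0333 pos [390.25 339.61  27.32] yaw 0.10815414555091588 z [ 0.  0. -1.] grip 0.6393616132497854 F [-1.32 -1.36  6.52] j [ 0.49  0.55  1.74 -0.    0.85  1.95]
390.3,339.2,25 cm tool: [0.   0.04 0.23]
```

Emit:
carry_out:
  steps: [0,0,-1,0,0,0,-1,0,0,-2,0,0,0,-1,0,0,-3,0,0,0,-1,0,0,-3,0,0,0,-1,0,0,-3,0,0,0,-1,0,0,-3,0,0,0,-1,0,0,-3,0,0,0,-1,0,0,-3,0,0,0,-1,0,0,0,0,0,0,-1,0,0,0,0,0,0,-1]

```text
time_s: 24.87
eef_pos: [390.0, 339.5, 237.8]
ee_rot: [-0.001, 0.999, 0.054, 0.001]
force: [-0.5, -0.6, -3.1]
grip_width: 0.635
```

```bash
python3 to.py 681.5,-1,235;  python3 - <<'E'
from h import *
from rig import readout
p=readout.sense()['eef_pos'];s=5;o=(310,60)
a=cams.capture("scene")[:,:,::-1];b=cv2.resize(a[60:180,310:440],None,fx=s,fy=s,interpolation=cv2.INTER_NEAREST)
def d(*c):cv2.polylines(b,[np.int32((proj("scene",circ(*c))+.5-o)*s)],False,(0,255,0),1)
d(p[0],p[1],p[2]-27.3,28);d(p[0],p[1],p[2]-27.3+85,28)
cv2.imwrite("pics/l12.png",b)
E
```

```text
t 24.8667 pos [390.03 339.51 237.84] yaw 0.10825489699835619 z [ 0.  0. -1.] grip 0.634797405437739 F [-0.47 -0.58 -3.05] j [ 0.49  0.29  1.51 -0.    1.34  1.95]
681.5,-1,235 cm tool: [25.3  37.    0.31]
```

View pics/l12.png

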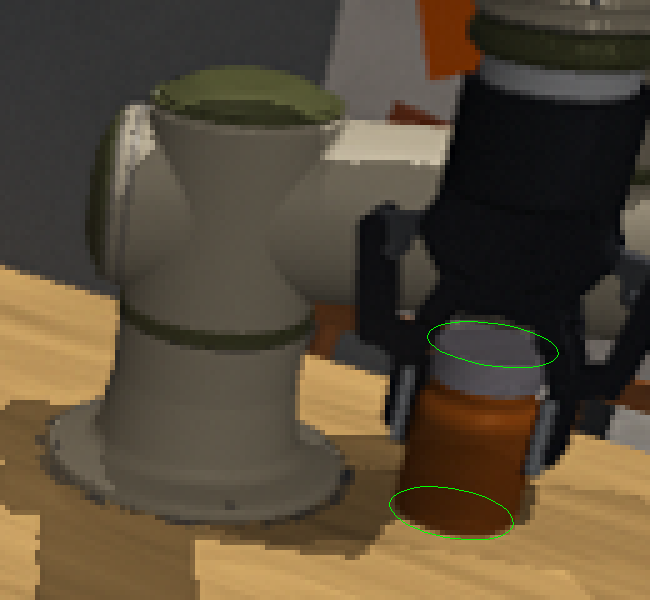

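The jar is held, but its base at (464,510) looks about 2 px right of the predicted outline. I'll check the first pictures for whether the lid is off-centre or the jar is leaning.

Run:
```python
from h import *
out=[]
for n,o,w in(("scene",(360,190),60),("top",(90,235),50)):
    im=cv2.imread(f"pics/{n}0raw.png");s=400//w
    b=cv2.resize(im[o[1]:o[1]+w,o[0]:o[0]+w],None,fx=s,fy=s,interpolation=cv2.INTER_NEAREST)
    for (x,y,z,r,c) in((390.3,339.2,0,28,(0,255,0)),(390.3,339.2,60,28,(0,255,0)),(390.3,339.2,85,24,(255,255,0))):
        cv2.polylines(b,[np.int32((proj(n,circ(x,y,z,r))+.5-o)*s)],False,c,1)
    out.append(cv2.resize(b,(400,400),interpolation=cv2.INTER_NEAREST))
cv2.imwrite("pics/jar.png",np.hstack(out))
```

```text
(no output)
```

View pics/jar.png

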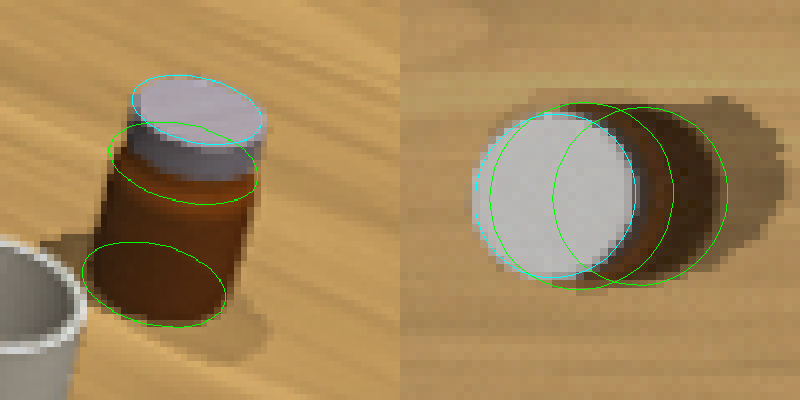

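The lid outline fits in both views and only the base edge differs by 1–2 px (≤4 mm). It stood upright, and the jaws centre it anyway, so I'm carrying on.

Emit:
carry_out:
  steps: [1.58,2.31,0,0,0,0,-1,1.58,2.31,0,0,0,0,-1,1.58,2.31,0,0,0,0,-1,1.58,2.31,0,0,0,0,-1,1.58,2.31,0,0,0,0,-1,1.58,2.31,0,0,0,0,-1,1.58,2.31,0,0,0,0,-1,1.58,2.31,0,0,0,0,-1,1.58,2.31,0,0,0,0,-1,1.58,2.31,0,0,0,0,-1,1.58,2.31,0,0,0,0,-1,1.58,2.31,0,0,0,0,-1,1.58,2.31,0,0,0,0,-1,1.58,2.31,0,0,0,0,-1,1.58,2.31,0,0,0,0,-1,1.58,2.31,0,0,0,0,-1,0,0,0,0,0,0,-1,0,0,0,0,0,0,-1]

```text
time_s: 26.42
eef_pos: [680.9, -1.9, 233.5]
ee_rot: [-0.001, 0.999, 0.053, -0.002]
force: [-1.5, 1.3, -0.8]
grip_width: 0.635
```

```bash
python3 to.py 681.5,-1,33;  python3 - <<'E'
from h import *
from rig import readout
p=readout.sense()['eef_pos'];s=3;o=(170,80)
a=cams.capture("scene")[:,:,::-1];b=cv2.resize(a[80:280,170:370],None,fx=s,fy=s,interpolation=cv2.INTER_NEAREST)
def d(*c):cv2.polylines(b,[np.int32((proj("scene",circ(*c))+.5-o)*s)],False,(0,255,0),1)
d(p[0],p[1],p[2]-27.3,28);d(p[0],p[1],p[2]-27.3+85,24);d(681.5,-1,6,28)
cv2.imwrite("pics/l13.png",b)
E
```

```text
t 26.4167 pos [680.91  -1.89 233.51] yaw 0.10628207526986873 z [-0.  0. -1.] grip 0.6351078978854684 F [-1.51  1.32 -0.78] j [-0.17  0.68  0.93  0.    1.54  1.29]
681.5,-1,33 cm tool: [ 0.15 -0.06 20.05]
```

View pics/l13.png

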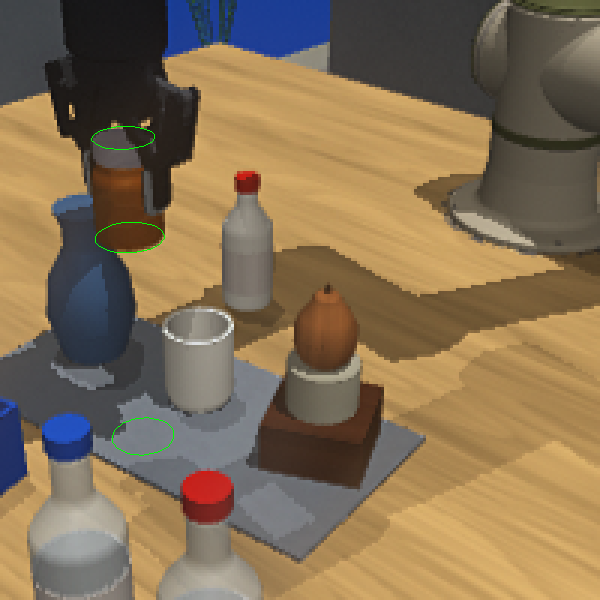

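The jar hangs at (128,190), matching its outline, and the target spot at (143,437) behind the cup is free. I'm lowering it.

Emit:
carry_out:
  steps: [0.1,-0.06,1.5,0,0,0,-1,0,0,2.5,0,0,0,-1,0,0,2.5,0,0,0,-1,0,0,2.5,0,0,0,-1,0,0,2.5,0,0,0,-1,0,0,2.5,0,0,0,-1,0,0,2.2,0,0,0,-1,0,0,1.6,0,0,0,-1,0,0,1,0,0,0,-1,0,0,0.6,0,0,0,-1,0,0,0.3,0,0,0,-1,0,0,0,0,0,0,-1,0,0,0,0,0,0,-1]

```text
time_s: 27.55
eef_pos: [682.4, 0.0, 40.3]
ee_rot: [0.0, 0.999, 0.054, 0.001]
force: [-0.6, 0.2, -1.5]
grip_width: 0.637
```

```bash
python3 to.py 681.5,-1,33
```

```text
t 27.55 pos [682.41   0.01  40.32] yaw 0.10824140087882174 z [ 0. -0. -1.] grip 0.6370309305745535 F [-0.63  0.2  -1.55] j [-0.17  0.84  1.16  0.    1.14  1.29]
681.5,-1,33 cm tool: [-0.1   0.09  0.73]
```

Emit:
carry_out:
  steps: [-0.1,0.05,0.3,0,0,0,-1,0,0,0.2,0,0,0,-1,0,0,0.2,0,0,0,-1,0,0,0.05,0,0,0,-1,0,0,0,0,0,0,-1,0,0,0,0,0,0,-1]

```text
time_s: 28.05
eef_pos: [681.3, -0.8, 33.4]
ee_rot: [0.0, 0.999, 0.054, 0.0]
force: [-4.9, 1.0, 8.6]
grip_width: 0.639
```

```bash
python3 to.py 681.5,-1,33
```

```text
t 28.05 pos [681.26  -0.79  33.39] yaw 0.1081170885050483 z [ 0. -0. -1.] grip 0.6385592805819061 F [-4.91  0.98  8.63] j [-0.17  0.84  1.17 -0.    1.13  1.29]
681.5,-1,33 cm tool: [0.02 0.02 0.04]
```

Emit:
carry_out:
  steps: [0,0,0,0,0,0,0,0,0,0,0,0,0,1,0,0,0,0,0,0,1,0,0,0,0,0,0,1,0,0,0,0,0,0,1,0,0,0,0,0,0,1,0,0,-0.5,0,0,0,1,0,0,-1,0,0,0,1,0,0,-2,0,0,0,1,0,0,-3,0,0,0,1,0,0,-3,0,0,0,1,0,0,-3,0,0,0,1,0,0,-3,0,0,0,1,0,0,-3,0,0,0,1,0,0,-3,0,0,0,1,0,0,0,0,0,0,1]

```text
time_s: 29.38
eef_pos: [682.5, -0.9, 255.1]
ee_rot: [0.001, 0.999, 0.054, 0.006]
force: [0.0, 0.3, 1.4]
grip_width: 1.001
```

Emit:
carry_out:
  steps: [-2,2,0,0,0,0,1,-2,2,0,0,0,0,1,-2,2,0,0,0,0,1,-2,2,0,0,0,0,1,-2,2,0,0,0,0,1,-2,2,0,0,0,0,1,-2,2,0,0,0,0,1,-2,2,0,0,0,0,1,-2,2,0,0,0,0,1,-2,2,0,0,0,0,1,-2,2,0,0,0,0,1,-1.5,2.5,0,0,0,0,1,-1,2.8,0,0,0,0,1,-1,2.8,0,0,0,0,1,-1,2.8,0,0,0,0,1,-1,2.8,0,0,0,0,1,0,2.8,0,0,0,0,1,0,0,0,0,0,0,1,0,0,0,0,0,0,1]

```text
time_s: 30.97
eef_pos: [448.8, -414.0, 246.9]
ee_rot: [0.0, 0.999, 0.053, 0.0]
force: [0.5, 0.2, -0.8]
grip_width: 1.0
```

```bash
python3 to.py
python3 - <<'E'
from h import *
t=cams.capture("top")[:,:,::-1].copy();s=cams.capture("scene")[:,:,::-1].copy()
cv2.imwrite("pics/t1raw.png",t);cv2.imwrite("pics/s1raw.png",s)
cv2.imwrite("pics/t1.png",cv2.resize(t,(800,600)))
b=cv2.resize(t[105:235,160:355],None,fx=4,fy=4,interpolation=cv2.INTER_NEAREST);o=(160,105)
def d(*c):cv2.polylines(b,[np.int32((proj("top",circ(*c))+.5-o)*4)],False,(0,255,0),1)
d(585.3,127.8,101,32);d(585.3,127.8,128,27);d(601,-10,86,33);d(681.3,-.8,91,24)
cv2.imwrite("pics/t1b.png",b)
b=cv2.resize(s[130:270,160:340],None,fx=4,fy=4);cv2.imwrite("pics/s1b.png",b)
E
```

```text
t 30.9667 pos [ 448.8  -413.96  246.9 ] yaw 0.10647588507238233 z [ 0. -0. -1.] grip 1.0002117390908782 F [ 0.48  0.18 -0.77] j [-0.94  0.5   1.19  0.    1.45  0.53]
```

View pics/t1.png

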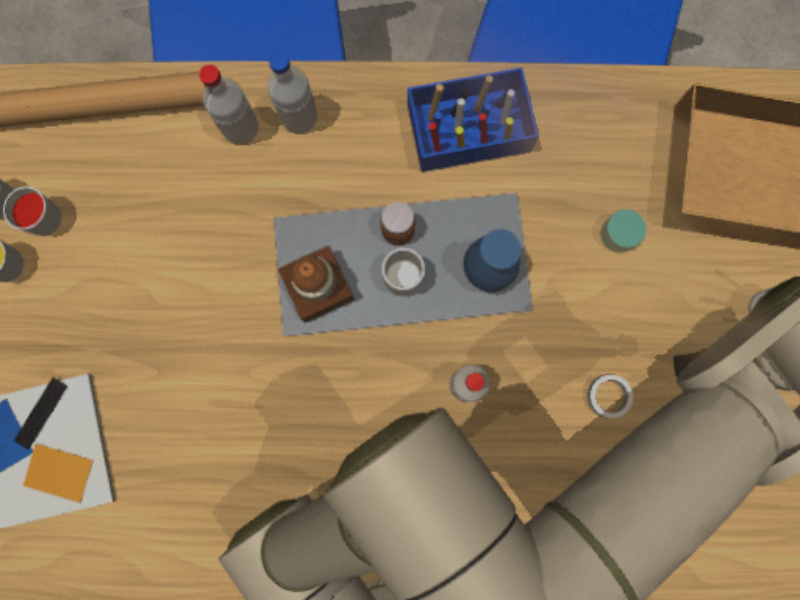

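View pics/t1b.png

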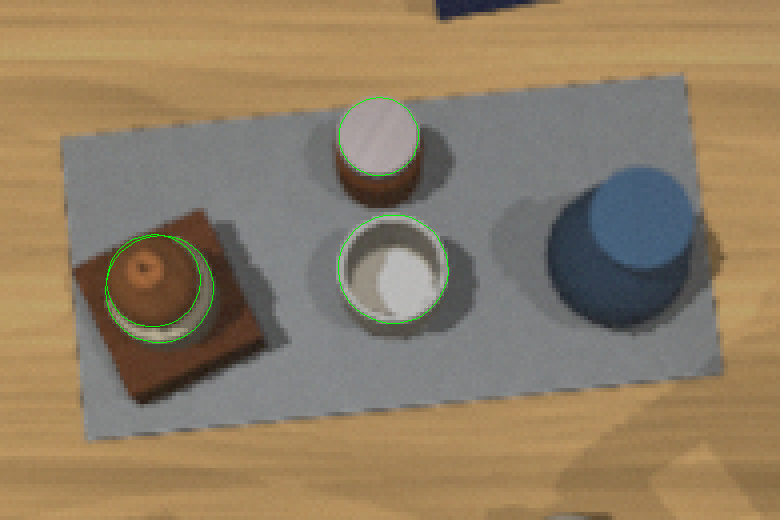

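View pics/s1b.png

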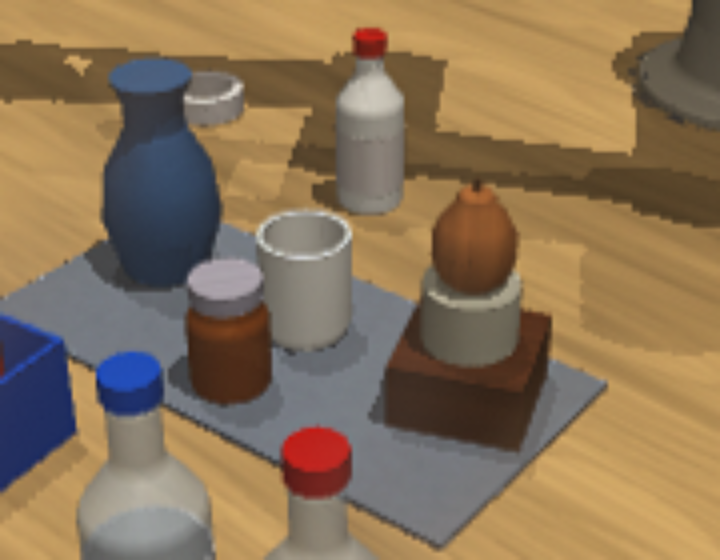

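The top view shows the tower at (313,283), cup at (404,271) and jar at (398,222), all on their planned outlines. Glue at (475,382) and tape at (611,396) are unmoved. One check remains: that the parked arm is clear of the brush glass.

Run:
```python
import cv2
s=cv2.imread("pics/s1raw.png");cv2.imwrite("pics/s1c.png",cv2.resize(s[0:200,80:300],None,fx=3,fy=3))
```

```text
(no output)
```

View pics/s1c.png

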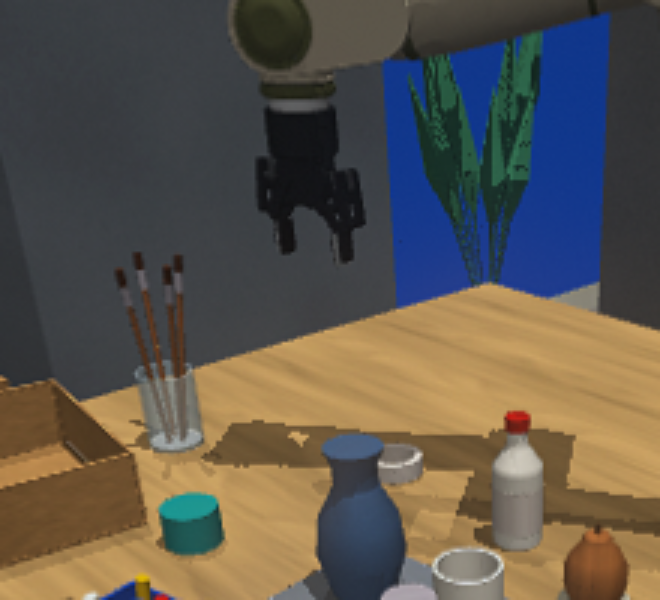

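The gripper at (310,200) hangs free, well clear of the brushes at (150,300) and everything else. Handing in.

```bash
python3 -c "
from rig import finish_job;print(finish_job())"
```

```text
the job is handed in; nothing more can be done
None
```

The still life is set up and handed in at about 31 s. The off-white drum is in the middle of the plinth with the pear upright on it. The cup stands midway between plinth and vase, and the jar is about 2 cm behind it.

- **Final checks:** in the last top picture, the drum, pear, cup and jar sit on their planned outlines. In the last scene picture all four stand upright. The glue bottle and tape roll are at their starting pixels, and the arm hangs clear of everything.
- **Disagreement:** before I picked the jar up, its base edge differed from the predicted outline by 1–2 px (up to about 4 mm) between the two cameras. That is well within the tolerances, and its final lid position matched. I also found the plinth centre about 2 mm off the board's nominal geometry and aimed between the two.
- **Other checks:** none failed.

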